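Set the two sprung stops against their pins

ROBOT

A 7-joint arm with a two-finger parallel gripper is mounted at the origin on the work surface. World frame = base frame: x ahead of the robot, y to its left, z up, the work surface at z = 0. Lengths are in m, angles in degrees, forces in N, time in s.
With the tool pointing down it reaches from about 0.425 to 0.875 m from the base axis. Payload 4.7 kg.
Tool frame: the origin (TCP) lies between the finger pads; the fingertips stand 19 mm ahead of it and the grasp point (between the pads) is the TCP; x points along the fingers, z is the direction in which the jaws open and shut, and the axes are right-handed (so a half turn about x gives the same grasp; the last joint's range is limited). The gripper opens to 87 mm and grips with 3 to 60 N. Pads are 19 mm wide; open, the fingers measure 117 mm over their backs; the gripper's body (75 mm by 190 mm) begins 51 mm behind the grasp point.
Start: joints at [-76.312, 18.392, -4.016, 83.108, 1.295, 78.541, -3.26], TCP at [0.145, 0.634, 0.242] pointing down, gripper open.
Joint ranges: [-163.93, 163.93], [-17.29, 119.83], [-79.2, 71.16], [3.27, 140.29], [-89.18, 269.18], [5.43, 117.66], [-154.24, 154.24]. Speed limits (degrees/s): [147.25, 147.25, 180, 180, 180, 180, 180].

INTERFACE

Orientations are given as [roll, pitch, yaw] about the fixed x, y, z axes, in that order (R = Rz(yaw) Ry(pitch) Rx(roll)).
In Python, from cell import monitor, read_camera, camera_model, env, regions_of gives the robot as it stands. The module is installed in compiled form; this text tells all that it offers.
- The arm moves only by the tool step_arm, never from a script. Its argument "deltas" is a list of rows, each a list of 5 numbers: the gripper's target within -1 to 1 (fully open at 1, half-way at 0, shut at -1), then the shift along the tool's x, y, z in m, then the turn about the tool's x in degrees. A call has 1 to 12 rows; each row is the pose to reach, as a shift and turn from the pose commanded when the call began, along the tool's axes at that moment; what a row does not reach only later rows make up. A row lasts 1/8 s, in which the tool goes at most 62.5 mm and 10.7 degrees, less where a joint would pass 70% of its speed; a pose out of reach is approached as far as the arm can. A call with a gripper value outside its range is refused whole. The fingers move at their own pace and stop on an object; "newtons" is the grip in N (left out, the last holds). Time passes only in rows, so rows that repeat a pose let the fingers close. It gives the time, the measured TCP pose, the force and the opening at its end, in the units of the state.
- monitor.get_obs(): the state, without advancing time (a new reading comes with each control period).
- read_camera(name): name is "scene" or "top" or "wrist"; returns (picture, depth): 384x512x3 uint8, red, green, blue; 384x512 float32, m along the optical axis (not along the pixel's ray), 0 where there is no reading.
- camera_model(name): a dict with "fx", "fy", "cx", "cy" (pixels), "xyz" and "attitude" of the camera in the world. Camera axes: x right, y down, z forward; pixel columns grow to the right and rows downward; lengths in m; the calibration is good to about 2 mm. A picture is of the moment at which its call begins: read the wrist's pose just before it. camera_model takes no time and is no camera call; for the wrist camera it gives the pose at the moment of the call.
- env.sign_off(): hands the job in, once; it reports no verdict.
Trained networks look in the newest picture that a camera, given by its name, has taken for a name from the list of things; names that differ only in an ending like _2 or _b are one class to them, and where a whole thing is asked for, a point or a joint stands for the part that bears it (a point fixed in the world has none). Each returns a list of dicts, best first, with "p" (0 to 1); they miss things now and then, are a little off and sometimes report something else, mostly with a low value. They report only what shows in the picture. A call takes as long as a camera call. They do not tell look-alikes from the thing itself.
- regions_of(camera, thing): "pixels" (384x512 bool, what is visible of it) and "pixel" ([column, row] in pixels, amid what is visible of it).
The state is a dict: "time_s": time; "qpos": joint angles; "joint_velocities": joint speeds; "effort": joint torques, N m; "tool_pos": TCP position; "tool_rot": TCP orientation; "force": force on the tool from outside, world axes, zero at the start; "wrist_torque": the same for the moment, N m; "grip_width": finger opening in m.
Only numpy, scipy, OpenCV 4.12 (cv2) and the standard library are available. Lean on these libraries where they do the work, as an engineer would, in place of code of your own. Each camera call takes 0.05 s, during which the arm holds its last target. There are 200 camera calls.

TASK

Three sprung workpiece stops are screwed to the lathe bench; one is already latched at its mid position, the other two still stand fully out. With the fingertips, push the plate of each of those two in past its stop pin and let go, so that the slide springs back and stays latched against the pin at mid position. Only push from in front, do not pinch the plates or pull up the pins, and leave the latched stop and everything else on the bench as it is.

Things in the scene. Friction and masses are not known exactly. Their poses are not given: they have to be found in the camera images.
- stop_a: sprung stop a: steel base plate 170 x 70 x 10 screwed to the bench, with a grey bridge (54 wide, 26 long, top at 59) that carries an upright stop pin. Origin on the bench directly below the pin; its x axis is the direction in which the slide is pushed in, z is up. The base plate runs from x = -55 to x = +115. The three stops look the same and may stand in any left-to-right order; stop a starts fully out (0)
- slide_a (a joint): travel of this stop's slide, m: 0 = fully out, 0.050 = pushed right in (hard end), 0.030 = latched at mid position, its tooth resting against the stop pin. A spring drives it back out with 4.4 N at 0, 7.7 N at 0.030, 10 N at 0.050; passing the pin adds about 2 N. The tooth lifts the pin at 0.01 to 0.03 and the pin has dropped behind it by about 0.033; let go earlier and the slide runs back to 0; let go later and it runs back to 0.030 and stays
- face_a (a point): centre of the front face (the side away from the pin) of this slide's upright aluminium push plate, 46 wide, 50 tall (12 to 62 above the bench), 8 thick; it moves with the slide. Its axes are those of the stop: push along +x. At slide value 0 it lies 108 in front of the pin (x = -108), 40 above the bench; the space in front of it is free of anything taller than 20
- pin_a (a joint): lift of this stop's spring-loaded stop pin, m: 0 = down, about 0.008 while the tooth passes under it. Its dark round head (22 dia) stands 66 to 78 above the bench when down
- stop_b: sprung stop b: steel base plate 170 x 70 x 10 screwed to the bench, with a grey bridge (54 wide, 26 long, top at 59) that carries an upright stop pin. Origin on the bench directly below the pin; its x axis is the direction in which the slide is pushed in, z is up. The base plate runs from x = -55 to x = +115. The three stops look the same and may stand in any left-to-right order; stop b starts fully out (0)
- slide_b (a joint): travel of this stop's slide, m: 0 = fully out, 0.050 = pushed right in (hard end), 0.030 = latched at mid position, its tooth resting against the stop pin. A spring drives it back out with 4.4 N at 0, 7.7 N at 0.030, 10 N at 0.050; passing the pin adds about 2 N. The tooth lifts the pin at 0.01 to 0.03 and the pin has dropped behind it by about 0.033; let go earlier and the slide runs back to 0; let go later and it runs back to 0.030 and stays
- face_b (a point): centre of the front face (the side away from the pin) of this slide's upright aluminium push plate, 46 wide, 50 tall (12 to 62 above the bench), 8 thick; it moves with the slide. Its axes are those of the stop: push along +x. At slide value 0 it lies 108 in front of the pin (x = -108), 40 above the bench; the space in front of it is free of anything taller than 20
- pin_b (a joint): lift of this stop's spring-loaded stop pin, m: 0 = down, about 0.008 while the tooth passes under it. Its dark round head (22 dia) stands 66 to 78 above the bench when down
- stop_c: sprung stop c: steel base plate 170 x 70 x 10 screwed to the bench, with a grey bridge (54 wide, 26 long, top at 59) that carries an upright stop pin. Origin on the bench directly below the pin; its x axis is the direction in which the slide is pushed in, z is up. The base plate runs from x = -55 to x = +115. The three stops look the same and may stand in any left-to-right order; stop c starts already latched (about 0.030): leave it alone
- slide_c (a joint): travel of this stop's slide, m: 0 = fully out, 0.050 = pushed right in (hard end), 0.030 = latched at mid position, its tooth resting against the stop pin. A spring drives it back out with 4.4 N at 0, 7.7 N at 0.030, 10 N at 0.050; passing the pin adds about 2 N. The tooth lifts the pin at 0.01 to 0.03 and the pin has dropped behind it by about 0.033; let go earlier and the slide runs back to 0; let go later and it runs back to 0.030 and stays
- face_c (a point): centre of the front face (the side away from the pin) of this slide's upright aluminium push plate, 46 wide, 50 tall (12 to 62 above the bench), 8 thick; it moves with the slide. Its axes are those of the stop: push along +x. At slide value 0 it lies 108 in front of the pin (x = -108), 40 above the bench; the space in front of it is free of anything taller than 20
- pin_c (a joint): lift of this stop's spring-loaded stop pin, m: 0 = down, about 0.008 while the tooth passes under it. Its dark round head (22 dia) stands 66 to 78 above the bench when down
- sleeve: bystander, loose: tapered steel sleeve, 44 dia at the foot, 55 tall, standing beside stop a; origin at its underside. To be left where it is
- bolt: bystander, loose: dark hexagon bolt standing on its head, 30 across, 57 tall, beside stop b; origin at its underside. To be left where it is
- bush: bystander, loose: brass bush, 40 dia, 30 tall, beside stop c; origin at its underside. To be left where it is
- chuck_key: bystander, loose: steel T-shaped chuck key lying on the bench, 110 long, 60 across its bar, 20 high; origin at its underside. To be left where it is
- toolholder: bystander, loose: dark square lathe toolholder lying on the bench, 120 x 20, 20 high; origin at its underside. To be left where it is
- oil_bottle: bystander, loose: white oil bottle, 48 dia, 140 tall, at the back; origin at its underside. To be left where it is
There are look-alikes about, which are no part of the job. Leave any pink or yellow look-alike of the stop_a alone.

How it is judged:
By the outcome, as a careful person would: the job done as asked, in the order asked, and still so for the second after the job is handed in, with the robot touching nothing.
It also fails if it takes over 51 s, if anything falls off the work surface, if the arm or the gripper's body presses on something with over 40 N, if the wrist force passes 120 N, or if a joint passes its speed limit or range.

## Working session

There is one attempt and no reset: what is moved stays moved. The work goes in short steps, Python scripts to look and compute and a tool call to move; the robot and the scene stay as the last step left them, time stands still between calls to the robot, and variables do not carry over. Pictures are saved under pics/ and viewed, about 8 in all and at most 12, crops included, and the job is handed in when it is done.

Besides the shell and the picture viewer there is one more tool, called in YAML: its name, and indented under it one key for each argument. step_arm: Moves the arm, as the interface text tells. Its arguments: {"type":"object","properties":{"deltas":{"type":"array"},"newtons":{"type":"number"}},"required":["deltas"]}

```bash
mkdir -p pics; cat > h.py <<'E'
import numpy as np, cv2
from cell import monitor, read_camera, camera_model, env, regions_of
from scipy.spatial.transform import Rotation as R
def cloud(cam):
    m=camera_model(cam); im,d=read_camera(cam)
    v,u=np.mgrid[:384,:512]
    P=np.stack([(u-m['cx'])/m['fx']*d,(v-m['cy'])/m['fy']*d,d],-1)
    a=np.array(m['attitude'])
    M=a if a.shape==(3,3) else R.from_euler('xyz',a,degrees=True).as_matrix()
    W=P@M.T+np.array(m['xyz']); W[d==0]=np.nan
    return im,d,W
E
python3 - <<'E'
from h import *
o=monitor.get_obs(); print(o)
ims=[]
for c in ('top','scene'):
    im,d,W=cloud(c); print(camera_model(c)); 
    cv2.imwrite(f'pics/{c}0.png',cv2.resize(im[:,:,::-1],(800,600)))
    np.savez(f'{c}0.npz',im=im,W=W)
    for t in ('stop_a','face_a','pin_a'):
        for r in regions_of(c,t):
            p=r['pixels']; print(c,t,round(r['p'],2),r['pixel'],p.sum(),np.nanmedian(W[p],0).round(3), im[p].mean(0).round())
E
```

```text
{'time_s': 0.0, 'qpos': array([-76.31360024,  18.4417406 ,  -4.01609791,  83.17529645,
         1.29599839,  78.53976395,  -3.2601507 ]), 'joint_velocities': array([ 0.02304322,  0.00061062,  0.03531071, -0.09924443,  0.08577134,
        0.05085141,  0.06181567]), 'effort': array([-1.99664532e-05, -4.91283381e+01, -4.04036539e-01, -3.12524128e+01,
       -6.41645584e-02,  4.36808739e-02,  1.55156176e-04]), 'tool_pos': array([0.14480784, 0.6331358 , 0.24042771]), 'tool_rot': array([-176.67108933,   89.88831153,  -99.54714442]), 'force': array([ 0.26670408,  0.59674486, -0.04585543]), 'wrist_torque': array([ 0.00763514, -0.011019  , -0.03198724]), 'grip_width': 0.0871290877587087}
{'fx': 364.3491629075474, 'fy': 364.3491629075474, 'cx': 260.9025869262238, 'cy': 190.6009176310743, 'xyz': array([ 0.35517425, -0.00319154,  0.87421325]), 'attitude': array([-170.45159173,   -1.70756324,  -89.57152147])}
top stop_a 0.77 [131.8, 295.3] 2908 [0.25  0.256 0.015] [154. 132.  56.]
top stop_a 0.61 [376.7, 280.7] 2762 [ 0.29  -0.298  0.013] [166.  97. 114.]
top stop_a 0.58 [354.1, 153.1] 2011 [ 0.5
[... 1379 characters left out ...]
2 -0.297  0.025] [182. 107. 127.]
scene stop_a 0.74 [174.9, 186.2] 431 [ 0.53  -0.247  0.032] [145. 146. 147.]
scene stop_a 0.63 [243.8, 239.9] 2129 [0.609 0.012 0.02 ] [103. 102. 100.]
scene face_a 0.93 [264.5, 210.2] 410 [0.511 0.023 0.032] [145. 146. 148.]
scene face_a 0.74 [355.4, 237.9] 452 [0.488 0.267 0.032] [152. 153. 153.]
scene face_a 0.74 [174.6, 184.3] 428 [ 0.532 -0.248  0.032] [146. 147. 147.]
scene face_a 0.54 [391.0, 147.2] 321 [0.137 0.265 0.034] [150. 140.  86.]
scene pin_a 0.53 [351.5, 254.6] 77 [0.585 0.278 0.078] [77. 77. 77.]
scene pin_a 0.4 [195.2, 115.3] 45 [ 0.278 -0.303  0.079] [197. 112. 130.]
scene pin_a 0.39 [214.2, 180.8] 345 [ 0.462 -0.152  0.02 ] [91. 82. 71.]
```

View pics/top0.png

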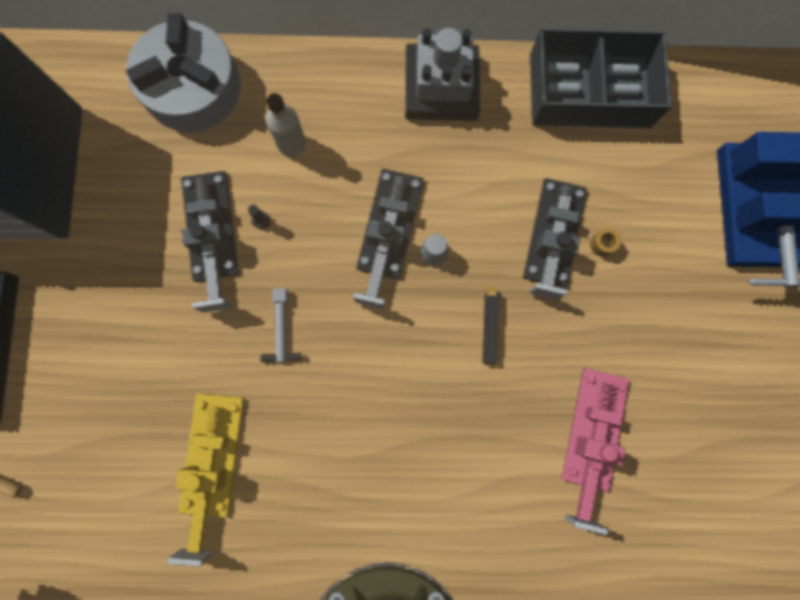

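View pics/scene0.png

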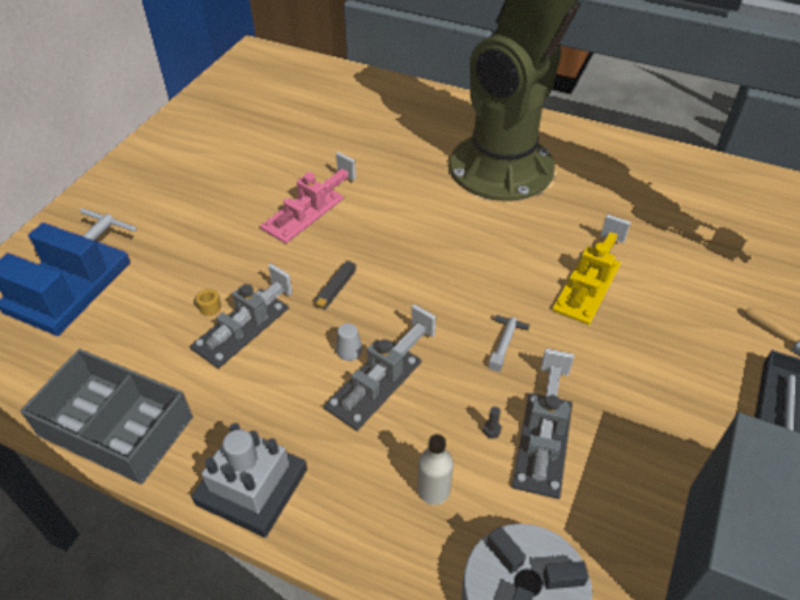

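```bash
python3 - <<'E'
from h import *
for c in ('top','scene'):
    W=np.load(f'{c}0.npz')['W']
    for n,y0 in (('R',-.25),('M',.01),('L',.275)):
        near=(abs(W[...,0]-.53)<.16)&(abs(W[...,1]-y0)<.05)
        pin=near&(W[...,2]>.074)&(W[...,2]<.084)&(W[...,0]>.55)
        pc=W[pin]; 
        if not len(pc): print(c,n,'nopin'); continue
        ctr=pc[:,:2].mean(0)
        # plate top
        pl=near&(W[...,2]>.055)&(W[...,2]<.068)&(W[...,0]<ctr[0]-.04)
        q=W[pl]; 
        if not len(q): print(c,n,'noplate'); continue
        (cx,cy),wh,a=cv2.minAreaRect((q[:,:2]*1000).astype(np.float32))
        # base plate 
        b=near&(W[...,2]>.006)&(W[...,2]<.014)
        r=cv2.minAreaRect((W[b][:,:2]*1000).astype(np.float32))
        print(c,n,'pin',pc.mean(0).round(4),len(pc),'plate',np.round([cx,cy],1),np.round(wh,1),round(a,1),q[:,2].mean().round(4),'dist',np.hypot(*(ctr*1000-[cx,cy])).round(1),'ang',np.degrees(np.arctan2(ctr[1]*1000-cy,ctr[0]*1000-cx)).round(1),'base',np.round(r[0],1),np.round(r[1],1),round(r[2],1))
E
```

```text
top R pin [ 0.5813 -0.2525  0.0781] 70 plate [ 509.5 -236.1] [45.2  9.2] 78.2 0.0611 dist 73.6 ang -12.8 base [ 530.5 -254.1] [ 91.2 318.8] 89.9
top M pin [0.5923 0.0088 0.0781] 72 plate [491.2  31.3] [44.7  8.4] 79.2 0.0615 dist 103.5 ang -12.6 base [590.9   9.3] [ 70.  210.9] 77.2
top L pin [0.584  0.2789 0.0782] 73 plate [482.  261.2] [ 8.4 46.1] 10.7 0.0616 dist 103.5 ang 9.8 base [585.4 279.8] [217.   71.3] 9.5
scene R pin [ 0.5824 -0.2538  0.0789] 48 plate [ 508.4 -236.9] [48.4  9.5] 76.4 0.0616 dist 75.9 ang -12.9 base [ 530.2 -250.7] [ 98.3 319.2] 89.9
scene M pin [0.5933 0.0076 0.0786] 52 plate [490.8  30.9] [45.1 11.1] 75.1 0.0609 dist 105.1 ang -12.8 base [531.7  10.3] [ 86.  317.1] 86.6
scene L pin [0.5848 0.2779 0.0776] 68 plate [481.4 260. ] [12.5 45. ] 8.9 0.0609 dist 105.0 ang 9.9 base [539.5 274.5] [302.   96.5] 1.0
```

The three grey stops, left to right in the top view: b (bolt, out, plate near 208,303), a (sleeve, out, 370,298), and c (bush, already latched, 550,292). The pink and yellow copies are nearer the robot. Next I'll work out the tool-axis moves.

```bash
cat >> h.py <<'E'
T={'b':(np.array([.584,.2786]),9.85),'a':(np.array([.5926,.0084]),-12.7)}
def goal(s,back,z):  # tcp placed 'back' m in front of slide-0 face
    p,a=T[s]; d=np.array([np.cos(np.radians(a)),np.sin(np.radians(a))])
    return np.r_[p-d*(.108+back),z]
def plan(pts,s):
    o=monitor.get_obs(); M=R.from_euler('xyz',o['tool_rot'],degrees=True).as_matrix()
    print('t',o['time_s'],'tcp',o['tool_pos'].round(4),'F',o['force'].round(1),'w',o['grip_width'],'q',o['qpos'].round(1)); print(M.round(3))
    a=np.radians(T[s][1]); d=np.array([np.cos(a),np.sin(a),0])
    # turn about tool x so that +-y aligns with d
    l=M.T@d; t=np.degrees(np.arctan2(l[2],l[1])); t=(t+90)%180-90
    print('turn',round(t,2),'push in tool axes',l.round(4))
    for p in pts: print(np.round(M.T@(p-o['tool_pos']),4), p.round(4))
E
python3 - <<'E'
from h import *
W=np.load('scene0.npz')['W'];V=np.load('top0.npz')['W']
for w in (W,V):
    m=(w[...,2]>.09)&(w[...,1]>.33)&(w[...,0]>.1); print(np.nanpercentile(w[m],[0,5,50,95,100],axis=0).round(3))
plan([goal('b',.05,.2),goal('b',.05,.05)],'b')
plan([goal('a',.05,.2)],'a')
E
```

```text
[[0.589 0.33  0.09 ]
 [0.608 0.498 0.11 ]
 [0.732 0.529 0.199]
 [0.809 0.578 0.202]
 [0.881 0.591 0.205]]
[[0.586 0.33  0.09 ]
 [0.593 0.498 0.092]
 [0.71  0.5   0.135]
 [0.808 0.503 0.182]
 [0.918 0.543 0.198]]
t 0.4 tcp [0.1449 0.6336 0.2414] F [-1.   0.6 -0.6] w 0.08681826405878268 q [-76.3  18.4  -4.   83.1   1.3  78.5  -3.3]
[[ 0.    -0.975  0.223]
 [-0.     0.223  0.975]
 [-1.    -0.    -0.   ]]
turn -22.73 push in tool axes [-0.     -0.9223  0.3864]
[ 0.0415 -0.3614 -0.3092] [0.4283 0.2516 0.2   ]
[ 0.1915 -0.3614 -0.3092] [0.4283 0.2516 0.05  ]
t 0.4 tcp [0.1449 0.6336 0.2414] F [-1.   0.6 -0.6] w 0.08681826405878268 q [-76.3  18.4  -4.   83.1   1.3  78.5  -3.3]
[[ 0.    -0.975  0.223]
 [-0.     0.223  0.975]
 [-1.    -0.    -0.   ]]
turn -0.18 push in tool axes [ 1.0e-04 -1.0e+00  3.1e-03]
[ 0.0416 -0.4178 -0.5102] [0.4385 0.0431 0.2   ]
```

step_arm:
  deltas:
    - [-1,0.005,-0.045,-0.039,-3]
    - [-1,0.01,-0.09,-0.077,-6]
    - [-1,0.015,-0.135,-0.116,-9]
    - [-1,0.02,-0.18,-0.155,-12]
    - [-1,0.025,-0.225,-0.193,-15]
    - [-1,0.03,-0.27,-0.232,-18]
    - [-1,0.036,-0.316,-0.27,-20]
    - [-1,0.0415,-0.3614,-0.3092,-22.7]
    - [-1,0.0415,-0.3614,-0.3092,-22.7]
    - [-1,0.0415,-0.3614,-0.3092,-22.7]
  newtons: 20

```text
time_s: 1.65
tool_pos: [0.428, 0.2522, 0.2002]
tool_rot: [4.2, 89.9, 104.0]
force: [0.1, -0.6, -0.2]
grip_width: 0.0015
```

```bash
python3 - <<'E'
from h import *
plan([goal('b',.05,.05),goal('b',.0,.05),goal('b',-.03,.05)],'b')
E
```

```text
t 1.65 tcp [0.428  0.2522 0.2002] F [ 0.1 -0.6 -0.2] w 0.0015413032298420488 q [-47.5   0.9  14.1 108.2  -0.3  70.9  66.5]
[[-0.    -0.985 -0.17 ]
 [ 0.001 -0.17   0.985]
 [-1.     0.     0.001]]
turn -0.05 push in tool axes [-1.e-04 -1.e+00  9.e-04]
[ 0.1502 -0.0002 -0.0008] [0.4283 0.2516 0.05  ]
[ 0.1502 -0.0502 -0.0008] [0.4776 0.2601 0.05  ]
[ 0.1502 -0.0802 -0.0007] [0.5071 0.2653 0.05  ]
```

step_arm:
  deltas:
    - [-1,0.05,0,0,0]
    - [-1,0.1,0,0,0]
    - [-1,0.15,0,0,0]
    - [-1,0.15,0,0,0]
    - [-1,0.15,-0.02,0,0]
    - [-1,0.15,-0.036,0,0]
    - [-1,0.15,-0.045,0,0]
    - [-1,0.15,-0.054,0,0]
    - [-1,0.15,-0.063,0,0]
    - [-1,0.15,-0.072,0,0]
    - [-1,0.15,-0.08,0,0]
    - [-1,0.15,-0.08,0,0]

```text
time_s: 3.15
tool_pos: [0.504, 0.2662, 0.05]
tool_rot: [85.3, 89.6, -174.8]
force: [-7.8, 1.0, 3.3]
grip_width: 0.0004
```

```bash
cat >> h.py <<'E'
def travel(s,cam):
    im,d,W=cloud(cam); p,a=T[s]; a=np.radians(a); d=np.array([np.cos(a),np.sin(a)])
    L=(W[...,:2]-p)@d; S=(W[...,:2]-p)@np.array([-d[1],d[0]]); z=W[...,2]
    m=(abs(S)<.025)&(L<-.04)&(L>-.125)&(z>.057)&(z<.066)
    h=(abs(S)<.015)&(abs(L)<.015)&(z>.067)
    print(s,cam,m.sum(),'plate centre slide',(np.nanmedian(L[m])+.104).round(4) if m.any() else None,'pin top',np.nanmedian(z[h]).round(4) if h.any() else None)
    return im
E
python3 - <<'E'
from h import *
plan([goal('b',-.03,.05)],'b')
im=travel('b','scene'); cv2.imwrite('pics/s1.png',cv2.resize(im[:,:,::-1][150:350,240:480],(720,600),interpolation=cv2.INTER_CUBIC))
E
```

```text
t 3.15 tcp [0.504  0.2662 0.05  ] F [-7.8  1.   3.3] w 0.0003878578863824797 q [-43.3  19.   15.  106.6  -6.1  55.5  74.3]
[[-0.007 -0.985 -0.172]
 [-0.001 -0.172  0.985]
 [-1.     0.007  0.001]]
turn 0.06 push in tool axes [-0.0067 -1.     -0.001 ]
[ 0.     -0.003  -0.0015] [0.5071 0.2653 0.05  ]
b scene 84 plate centre slide 0.038 pin top 0.0781
```

View pics/s1.png

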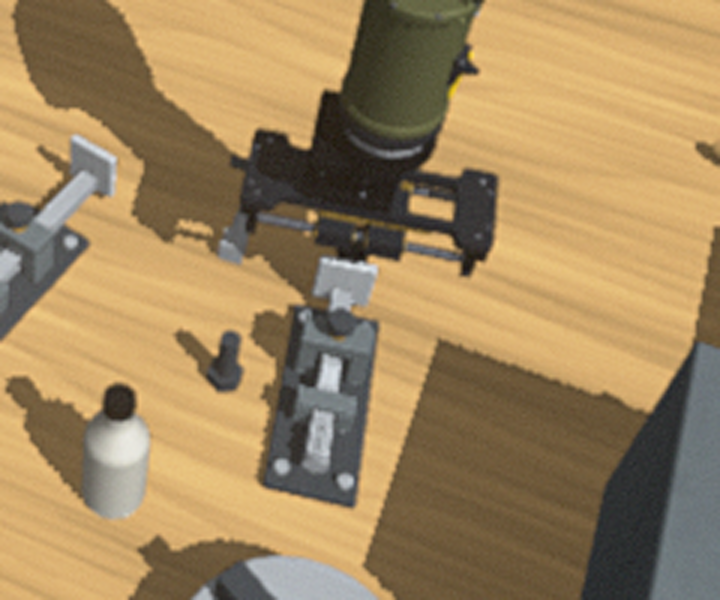

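The crop shows the closed fingers square on b's plate (345,280). The slide is at about 38 mm and the pin is down. I'll push 4 mm more for margin, then back off and rise.

step_arm:
  deltas:
    - [-1,0,-0.004,0,0]
    - [-1,0,-0.004,0,0]
    - [-1,0,0.006,0,0]
    - [-1,0,0.018,0,0]
    - [-1,0,0.035,0,0]
    - [-1,0,0.06,0,0]
    - [-1,-0.06,0.06,0,0]
    - [-1,-0.12,0.06,0,0]
    - [-1,-0.15,0.06,0,0]
    - [-1,-0.15,0.06,0,0]

```text
time_s: 4.45
tool_pos: [0.4501, 0.2561, 0.204]
tool_rot: [-64.0, 89.5, 35.8]
force: [-0.4, -0.9, -0.4]
grip_width: 0.0005
```

```bash
python3 - <<'E'
from h import *
travel('b','scene');travel('b','top')
plan([goal('a',.04,.2),goal('a',.04,.05)],'a')
E
```

```text
b scene 71 plate centre slide 0.0308 pin top 0.0783
b top 0 plate centre slide None pin top 0.0779
t 4.55 tcp [0.448  0.255  0.2001] F [-0.2 -0.5 -0.9] w 0.000765056131321908 q [-47.2   3.2  15.2 105.9  -0.9  71.   68.1]
[[ 0.001 -0.985 -0.17 ]
 [ 0.    -0.17   0.985]
 [-1.    -0.001  0.   ]]
turn 22.51 push in tool axes [ 6.000e-04 -9.238e-01 -3.829e-01]
[ 0.      0.0363 -0.2109] [0.4482 0.0409 0.2   ]
[ 0.15    0.0364 -0.211 ] [0.4482 0.0409 0.05  ]
```

Stop b is latched, reading 0.031. On to stop a.

step_arm:
  deltas:
    - [-1,0,0.009,-0.05,6]
    - [-1,0,0.018,-0.1,12]
    - [-1,0,0.027,-0.15,18]
    - [-1,0,0.0363,-0.211,22.5]
    - [-1,0,0.0363,-0.211,22.5]
    - [-1,0,0.0363,-0.211,22.5]

```text
time_s: 5.3
tool_pos: [0.4476, 0.0413, 0.199]
tool_rot: [103.9, 89.9, -178.8]
force: [-0.5, 0.5, 0.1]
grip_width: 0.0003
```

```bash
python3 - <<'E'
from h import *
plan([goal('a',.04,.05),goal('a',-.0325,.05)],'a')
E
```

```text
t 5.3 tcp [0.4476 0.0413 0.199 ] F [-0.5  0.5  0.1] w 0.0003229140897931862 q [-36.1  -6.   26.  114.2   2.8  71.3  66.2]
[[-0.002 -0.976  0.22 ]
 [-0.     0.22   0.976]
 [-1.     0.002 -0.   ]]
turn 0.02 push in tool axes [-1.7e-03 -1.0e+00 -3.0e-04]
[ 0.149  -0.001  -0.0002] [0.4482 0.0409 0.05  ]
[ 0.1488 -0.0735 -0.0002] [0.5189 0.025  0.05  ]
```

step_arm:
  deltas:
    - [-1,0.05,0,0,0]
    - [-1,0.1,0,0,0]
    - [-1,0.149,0,0,0]
    - [-1,0.149,0,0,0]
    - [-1,0.149,-0.014,0,0]
    - [-1,0.149,-0.027,0,0]
    - [-1,0.149,-0.038,0,0]
    - [-1,0.149,-0.048,0,0]
    - [-1,0.149,-0.058,0,0]
    - [-1,0.149,-0.067,0,0]
    - [-1,0.149,-0.075,0,0]
    - [-1,0.149,-0.075,0,0]

```text
time_s: 6.8
tool_pos: [0.5194, 0.0257, 0.051]
tool_rot: [86.7, 89.6, 164.1]
force: [-9.0, 2.8, 2.8]
grip_width: 0.0004
```

```bash
python3 - <<'E'
from h import *
plan([goal('a',-.0325,.05)],'a')
travel('a','scene')
E
```

```text
t 6.8 tcp [0.5194 0.0257 0.051 ] F [-9.   2.8  2.8] w 0.00040845306880782687 q [-31.3  14.4  28.6 113.9  -8.6  54.1  78.9]
[[-0.006 -0.976  0.219]
 [ 0.002  0.219  0.976]
 [-1.     0.007  0.   ]]
turn 0.05 push in tool axes [-6.6e-03 -1.0e+00 -8.0e-04]
[ 0.001   0.0002 -0.0008] [0.5189 0.025  0.05  ]
a scene 72 plate centre slide 0.0434 pin top 0.0782
```

step_arm:
  deltas:
    - [-1,0,0.01,0,0]
    - [-1,0,0.022,0,0]
    - [-1,0,0.04,0,0]
    - [-1,0,0.06,0,0]
    - [-1,-0.05,0.06,0,0]
    - [-1,-0.1,0.06,0,0]
    - [-1,-0.15,0.06,0,0]
    - [-1,-0.2,0.06,0,0]
    - [-1,-0.2,0.06,0,0]

```text
time_s: 7.98
tool_pos: [0.4665, 0.0376, 0.2567]
tool_rot: [-59.8, 89.3, 17.5]
force: [0.6, 0.2, -1.1]
grip_width: 0.0002
```

```bash
python3 - <<'E'
from h import *
T['c']=(np.array([.582,-.253]),-12.8)
for s in 'abc': im=travel(s,'scene')
cv2.imwrite('pics/s2.png',cv2.resize(im[:,:,::-1],(800,600)))
W0=np.load('scene0.npz')['im']; d=cv2.absdiff(W0,im).max(2)
print(monitor.get_obs()['force'], monitor.get_obs()['tool_pos'])
E
```

```text
a scene 59 plate centre slide 0.0307 pin top 0.078
b scene 72 plate centre slide 0.0301 pin top 0.078
c scene 52 plate centre slide 0.0304 pin top 0.0785
[-0.2091039  -0.1672659   0.59443129] [0.46300426 0.03740804 0.25101621]
```

View pics/s2.png

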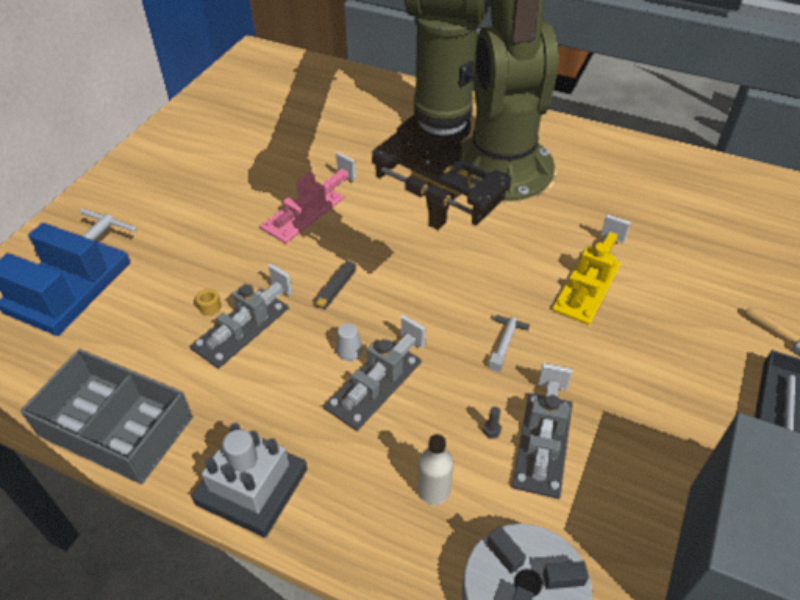

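The picture shows all three stops at mid position, with plates at (412,330), (555,377) and (280,280). The sleeve, bolt, bush, key, toolholder and bottle have not moved, and the gripper is clear.

```bash
python3 -c "
from cell import env; print(env.sign_off())"
```

```text
the job is handed in; nothing more can be done
None
```

Stops a (middle, beside the sleeve) and b (left, beside the bolt) are both latched at mid position, and the job is handed in at about 8 s robot time. I pushed each plate from in front with closed fingertips to about 40 mm, at roughly 8 to 10 N, then backed off and raised the arm.

- **Slides:** after release the depth camera read about 0.031 m for a, 0.030 m for b and 0.030 m for c. All three pin heads are down, with their tops at 78 mm.
- **Rest of the bench:** in the last scene picture the loose parts and the pink and yellow look-alikes are where they started. The gripper is clear, with no contact force.
- **Failed check:** after releasing b, the top camera gave no plate reading, probably because the arm blocked its view. The b result therefore rests on two scene-camera readings and the picture.

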